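# Open the sprung centrifuge lid and take out the spun sample

### The arm

A 6-joint arm with a two-finger parallel gripper is mounted at the origin on the work surface. World frame = base frame: x ahead of the robot, y to its left, z up, the work surface at z = 0. Lengths are in m, angles in degrees, forces in N, time in s.
With the tool pointing down it reaches from about 0.35 to 0.875 m from the base axis. Payload 4.2 kg.
Tool frame: the origin (TCP) lies at the very end of the fingers, on their centre line; the grasp point (between the pads) lies 19 mm behind it; z points along the fingers, y is the line along which they close (so a half turn about z gives the same grasp; the last joint's range is limited). The gripper opens to 87 mm and grips with 3 to 60 N. Pads are 19 mm wide; open, the fingers measure 117 mm over their backs; the gripper's body (75 mm by 190 mm) begins 51 mm behind the grasp point.
Start: joints at [91.192, 22.042, 0.453, 0, -68.411, -14.817], TCP at [0.147, 0.607, 0.223] pointing down, gripper open.
Joint ranges: [-179.83, 179.83], [-69.29, 118.12], [-61.27, 80.66], [-181.25, 117.63], [-171.15, -9.14], [-177.46, 177.46]. Speed limits (degrees/s): [159.86, 159.86, 180, 180, 180, 180].

### API

Orientations are given as a 3x3 rotation matrix whose columns are the frame's x, y, z axes.
In Python, from station import sense, optics, r gives the robot as it stands. The module is installed in compiled form; this text tells all that it offers.
- The arm moves only by the shell command python3 -m pendant 'ROWS' [OPENING]. ROWS is JSON, a list that holds one entry, the list of rows, each a list of 4 numbers: the shift along the tool's x, y, z normalised to -1 to 1, where 1 is 100 mm, then the turn about the tool's z normalised to -1 to 1, where 1 is 2 rad. A call has 1 to 8 rows; each row is the pose to reach, as a shift and turn from the pose commanded when the call began, along the tool's axes at that moment; what a row does not reach only later rows make up. A row lasts 1/10 s, in which the tool goes at most 50 mm and 8.59 degrees, less where a joint would pass 70% of its speed; a pose out of reach is approached as far as the arm can. A call with a number of a shift or a turn outside -1 to 1 is refused whole. A call with a gripper value outside its range is refused whole. OPENING is the closure, from 0 (fully open) to 1 (shut), set as the call begins (- or left out, the last holds). The fingers move at their own pace and stop on an object; the grip force is fixed at half the most. Time passes only in rows, so rows that repeat a pose let the fingers close. It gives the time, the measured TCP pose, the force, the opening and the grip force at its end, in the units of the state.
- sense(): the state, without advancing time (a new reading comes with each control period).
- optics.capture(name): name is "side" or "top" or "wrist"; returns the picture (400x640x3 uint8, red, green, blue); there is no depth.
- optics.get_calibration(name): a dict with "camera_matrix" (3x3 intrinsics, pixels), "camera_from_world" (4x4, takes a point from world to camera coordinates). Camera axes: x right, y down, z forward; pixel columns grow to the right and rows downward; lengths in m; the calibration is good to about 2 mm. A picture is of the moment at which its call begins: read the wrist's pose just before it. get_calibration takes no time and is no camera call; for the wrist camera it gives the pose at the moment of the call.
- r.finish_job(): hands the job in; it is judged then, once.
The state is a dict: "time_s": time; "joints": joint angles; "joint_velocities": joint speeds; "effort": joint torques, N m; "tcp_pos": TCP position; "ee_rot": TCP orientation; "wrist_force": force on the tool from outside, world axes, zero at the start; "moment": the same for the moment, N m; "gripper_width": opening from 0.0 (shut) to 1.0 (fully open); "gripper_force": force on a finger pad.
Only numpy, scipy, OpenCV 4.12 (cv2) and the standard library are available. Lean on these libraries where they do the work, as an engineer would, in place of code of your own. Each camera call takes 0.05 s, during which the arm holds its last target. There are 200 camera calls.

### The job

The spin is finished: press the green lid-release button on the centrifuge and let the lid spring fully open by itself, without ever touching the lid. Then lift the red-capped sample vial out of the rotor and stand it upright on the floor of the blue tray, set down rather than dropped. Leave the black-capped balance vial in the rotor and the white-capped vials in the tray standing where they are.

Things in the scene. Friction and masses are not known exactly. Their poses are not given: they have to be found in the camera images.
- centrifuge: cream bench centrifuge, fixed, 340 mm deep (x) by 260 mm wide (y), flat deck 165 mm high. Origin: centre of the underside; x points from its front (button side, towards the robot) to its back (hinge), z up. Round open bowl, 168 mm across, centred at x = +20 mm, holding the rotor.
- button_top (a point): centre of the top face of the green round push button (32 mm across, in a black collar 48 mm across) on the deck in front of the lid, 145 mm in front of the centrifuge's centre; 187 mm above the table at rest. It is pressed straight down: 6 mm travel, about 6 N when fully down, and it springs back. The latch lets go at about 4 mm; the lid then starts to rise at once. The lid's front edge is 60 mm behind the button's centre.
- button (a joint): button travel, m: 0 = up, 0.006 = fully pressed
- lid (a joint): lid angle, rad: 0 = shut and latched, 1.8 = fully open (leaning back past upright), where its spring holds it. Once unlatched it takes about 1 to 2 s to open.
- lid_edge (a point): middle of the top front edge of the lid. The lid is a pale cream slab, 215 mm (x) by 230 mm (y) by 20 mm, with a round clear window, its hinge along y at the back of the deck (130 mm behind the centrifuge's centre, 167 mm high); it swings up and back, away from the button, and stands about 385 mm high when open.
- rotor: swing-out rotor in the bowl, standing still: hub 32 mm across and four round aluminium buckets (41 mm outside diameter, 35 mm bore) whose centres lie 48 mm from its axis, along its +x, +y, -x and -y. Fixed; it does not turn. Origin on its axis, 56 mm above the table, z up. The bucket rims are 114 mm above the table. The two vials stand in the +y and -y buckets (either way round), the others are empty.
- vial_center (a point): centre (half-way up) of the red-capped glass sample vial to be moved: a flat-bottomed cylinder 28 mm in diameter and 70 mm high, the red cap (top 16 mm) 30 mm in diameter; 40 to 85 g. z is its axis. At the start it stands upright and loosely in a bucket, its top 151 mm above the table (14 mm below the deck), the upper 37 mm clear of the bucket.
- balance_center (a point): centre (half-way up) of the black-capped balance vial, same size, in the opposite bucket; it must stay there
- tray: shallow blue tray, fixed, 140 mm (x) by 200 mm (y), 22 mm high, walls and floor 4 mm thick. Origin: centre of the underside. Two white-capped vials stand near its -y end; its +y half is free.
- spare_a_center (a point): centre (half-way up) of a white-capped vial, same size, standing loose in the tray near its -y end; leave it
- spare_b_center (a point): centre (half-way up) of the other white-capped vial, same size, standing loose in the tray near its -y end; leave it
There are look-alikes about, which are no part of the job. There is more than one size of the tray; the one meant has the size given above.

How it is judged (in metres and radians):
On the way, in this order (a step that is already met when the one before it is completed fails the run):
1. the release button has been pressed well down (value of joint button above 0.003 m).
2. the lid has sprung fully open, with the sample vial still in the rotor (value of joint lid above 1.6 rad and distance of vial_center from where it was at the start of the episode below 0.02 m), for 0.1 s.
At the end, for the whole second after the job is handed in: The red-capped vial stands upright (within 0.12 rad) and at rest on the floor of the blue tray, released; the lid is open beyond 1.6 rad; the balance vial is still upright within 15 mm of its starting place and the two white-capped vials still upright within 20 mm of theirs (x of vial_center in the frame of tray between -0.066 and 0.066 m and y of vial_center in the frame of tray between -0.096 and 0.096 m and z of vial_center in the frame of tray between 0.033 and 0.045 m and angle between vial_center's own z axis and vertical below 0.12 rad and linear speed of vial below 0.02 m/s and value of joint lid above 1.6 rad and distance of balance_center from where it was at the start of the episode below 0.015 m and angle between each of balance_center, spare_a_center, spare_b_center's own z axis and vertical below 0.15 rad and distance of each of spare_a_center, spare_b_center from where it was at the start of the episode below 0.02 m); the robot touches nothing.
It fails at once if the robot touches the lid (contact force between any of the arm, the fingers and lid above 0.5 N).
It fails at once if the sample vial is dropped (it falls, out of the fingers, faster than 0.5 m/s) (linear speed of vial above 0.5 m/s and contact force between the fingers and vial below 0.05 N).
It fails at once if the balance vial is pulled out or one of the white-capped vials knocked over (distance of balance_center from where it was at the start of the episode above 0.03 m or angle between any of spare_a_center, spare_b_center's own z axis and vertical above 0.6 rad).
It also fails if it takes over 51 s, if anything falls off the work surface, if the arm or the gripper's body presses on something with over 40 N, if the wrist force passes 120 N, or if a joint passes its speed limit or range.

## Working session

There is one attempt and no reset: what is moved stays moved. The work goes in short steps, Python scripts to look and compute and a shell command to move; the robot and the scene stay as the last step left them, time stands still between calls to the robot, and variables do not carry over. Pictures are saved under pics/ and viewed, at most 10 in all, crops included, and the job is handed in when it is done.

```bash
mkdir -p pics; python3 - <<'E'
from station import sense, optics, r
import cv2,json
s=sense(); print(s['time_s'],s['tcp_pos'],s['ee_rot'],s['gripper_width'])
for n in ("side","top","wrist"):
    c=optics.get_calibration(n); print(n,c)
    cv2.imwrite(f'pics/{n}0.png',optics.capture(n)[:,:,::-1])
E
```

```text
0.0 [0.14705273 0.60681323 0.22144379] [[ 9.71806419e-01 -2.35779730e-01 -4.50502361e-04]
 [-2.35780149e-01 -9.71804008e-01 -2.16616397e-03]
 [ 7.29375546e-05  2.21131156e-03 -9.99997552e-01]] 0.9992043729847793
side {'camera_matrix': array([[395.87304257,   0.        , 326.81863206],
       [  0.        , 395.87304257, 203.94520634],
       [  0.        ,   0.        ,   1.        ]]), 'camera_from_world': array([[ 9.74161049e-01, -2.25854130e-01,  4.03231339e-04,
        -4.93709532e-01],
       [-1.23467670e-01, -5.34037859e-01, -8.36396617e-01,
         1.09578370e-01],
       [ 1.89118971e-01,  8.14735219e-01, -5.48124564e-01,
         9.95926789e-01],
       [ 0.00000000e+00,  0.00000000e+00,  0.00000000e+00,
         1.00000000e+00]])}
top {'camera_matrix': array([[451.18456055,   0.        , 319.81817627],
       [  0.        , 451.18456055, 199.40575978],
       [  0.        ,   0.        ,   1.        ]]), 'camera_from_world': array([[ 8.63399322e-03, -9.99960973e-01,  1.87286161e-03,
        -1.00536613e-01],
       [-9.81368088e-01, -8.83293594e-03, -1.91933984e-01,
         5.00206576e-01],
       [ 1.91943037e-01, -1.80809894e-04, -9.81406052e-01,
         1.07131105e+00],
       [ 0.00000000e+00,  0.00000000e+00,  0.00000000e+00,
         1.00000000e+00]])}
wrist {'camera_matrix': array([[307.85051793,   0.        , 318.65531796],
       [  0.        , 307.85051793, 201.47740759],
       [  0.        ,   0.        ,   1.        ]]), 'camera_from_world': array([[-0.2352696 , -0.97192758,  0.00223353,  0.62266563],
       [-0.93783349,  0.22761877,  0.26202678, -0.03112713],
       [-0.25517945,  0.05955226, -0.96505802,  0.39019036],
       [ 0.        ,  0.        ,  0.        ,  1.        ]])}
```

View pics/top0.png

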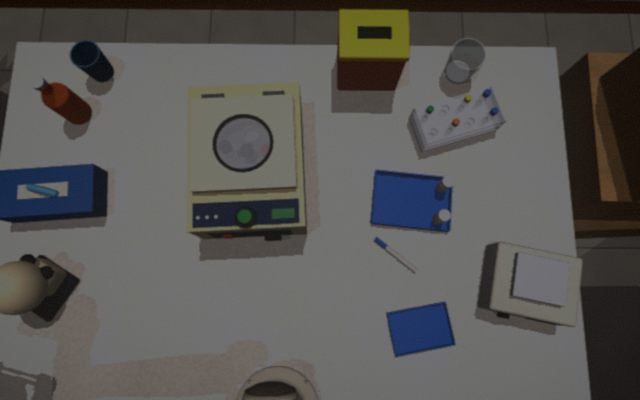

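View pics/side0.png

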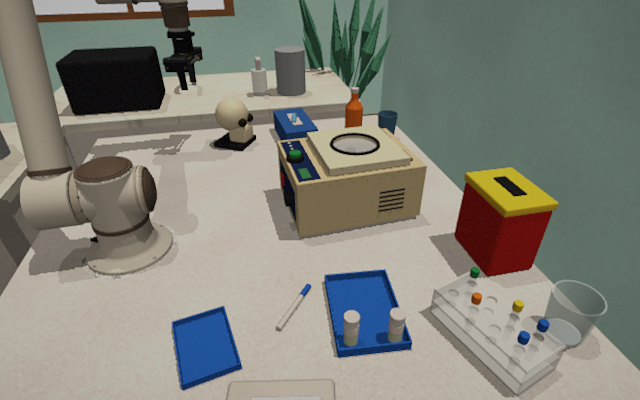

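The top view shows the button at (245,216) and the 140x200 tray with corners near (376,171), (452,178), (448,231) and (371,223), with its white vials on the right (-y). The smaller blue tray at (420,328) is a decoy. The side view shows the button at (294,156).

```bash
cat > h.py <<'E'
import numpy as np,cv2
from station import sense, optics, r
def ray(n,uv,z,cal=None):
    c=cal or optics.get_calibration(n);K=c['camera_matrix'];T=c['camera_from_world'];R=T[:3,:3]
    o=-R.T@T[:3,3];d=R.T@np.linalg.inv(K)@np.array([*uv,1.]);return o+d*(z-o[2])/d[2]
def blobs(img,lo,hi,amin=15):
    m=cv2.inRange(cv2.cvtColor(img,cv2.COLOR_BGR2HSV),lo,hi)
    n,l,s,c=cv2.connectedComponentsWithStats(m)
    return [(c[i],s[i],l==i) for i in range(1,n) if s[i,4]>=amin]
def rel(p):
    s=sense();return np.array(s['ee_rot']).T@(np.array(p)-s['tcp_pos'])*1000
E
python3 - <<'E'
from h import *
np.set_printoptions(precision=4,suppress=True)
for n in('top','side'):
    im=cv2.imread(f'pics/{n}0.png')
    for c,s,m in blobs(im,(45,90,30),(80,255,255)): print(n,'green',c,s,ray(n,c,.187))
im=cv2.imread('pics/top0.png')
for c,s,m in blobs(im,(105,120,40),(130,255,255),800):
    b=cv2.minAreaRect(np.argwhere(m)[:,::-1].astype(np.float32));P=np.array([ray('top',p,.022) for p in cv2.boxPoints(b)])
    print('blue',c,P.mean(0),np.linalg.norm(np.diff(P,axis=0),axis=1),P[:,:2].tolist())
for uv in[(188,86),(301,83),(306,228),(189,232)]:print(ray('top',uv,.165))
print(sense()['joints'])
E
python3 -c "
import cv2
a=cv2.imread('pics/top0.png')[75:245,175:315];cv2.imwrite('pics/c0.png',cv2.convertScaleAbs(cv2.resize(a,None,fx=3.5,fy=3.5,interpolation=2),alpha=1.7))"
```

```text
top green [429.9545 108.3182] [428 106   5   6  22] [ 0.686  -0.3431  0.187 ]
top green [243.9774 215.8644] [237 209  15  15 177] [0.4364 0.0669 0.187 ]
top green [282.3541 213.1627] [272 208  22  11 209] [ 0.443  -0.0156  0.187 ]
side green [311.1733  38.7844] [300   0  23  69 733] [0.7635 1.5036 0.187 ]
side green [344.1454  45.0063] [ 331    0   28   86 1279] [0.9034 1.2996 0.187 ]
side green [369.821   49.3202] [ 357    0   34   98 1190] [1.0048 1.1691 0.187 ]
side green [294.7113 153.8144] [289 150  13   9  97] [0.4343 0.0536 0.187 ]
side green [304.1146 173.    ] [298 168  13  11  96] [ 0.4396 -0.0526  0.187 ]
side green [474.5256 271.9744] [471 267   9  11  78] [ 0.6524 -0.4482  0.187 ]
blue [ 47.2779 191.1192] [0.5225 0.6005 0.022 ] [0.2456 0.1253 0.2407] [[0.5744018983026453, 0.7345969424646176], [0.593675345873605, 0.4897510827412911], [0.4701485490554117, 0.4687926302859028], [0.45165589170494624, 0.7087318951199557]]
blue [408.4174 200.3321] [ 0.5068 -0.3306  0.022 ] [0.139  0.2034 0.1387] [[0.44745918337517687, -0.22257410712055775], [0.5855399765404234, -0.23846746426048732], [0.5657427052445048, -0.4408781988564429], [0.428548996139152, -0.42043314287745737]]
blue [420.2054 328.8222] [ 0.1918 -0.3415  0.022 ] [0.1481 0.1015 0.1455] [[0.22727159439798156, -0.2604479592529593], [0.2560119054391483, -0.4057557716455705], [0.15576539302798853, -0.4213648974334346], [0.1280225524157295, -0.27851099435098786]]
[0.745  0.2137 0.165 ]
[ 0.7551 -0.0497  0.165 ]
[ 0.4142 -0.0664  0.165 ]
[0.4031 0.1894 0.165 ]
[ 91.1914  22.0803   0.3985  -0.0186 -68.4084 -14.8156]
```

View pics/c0.png

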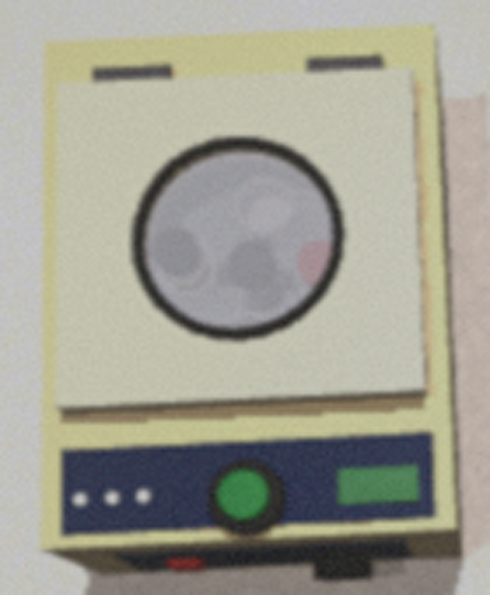

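The red cap shows through the window on the -y side, at crop (315,262), which is image (265,150). I'll close the gripper, rise and swing over the button with the camera side turned toward the robot, away from the lid.

```bash
python3 -m pendant '[[[0.24,1,-0.8,0.3],[0.24,1,-0.8,0.3],[0.24,1,-0.8,0.6],[0.24,1,-0.8,0.6],[0.24,1,-0.8,0.6],[0.24,1,-0.8,0.6],[0.24,1,-0.8,0.6],[0.24,1,-0.8,0.6]]]' 1; python3 - <<'E'
from h import *
np.set_printoptions(precision=1,suppress=True)
print(rel([.434,.066,.25]),np.array(sense()['joints']))
for uv in[(265,150),(264,147)]:print(ray('top',uv,.151)*1000)
E
```

```text
time_s: 0.95
tcp_pos: [0.1469, 0.5043, 0.3023]
ee_rot: [[0.126, -0.992, -0.0], [-0.992, -0.126, -0.001], [0.001, 0.0, -1.0]]
wrist_force: [0.7, 0.1, -0.3]
gripper_width: 0.357
gripper_force: 0.0
[ 471.  -229.4   52.5] [ 91.5   9.5  -5.5  -0.  -75.1 -84.2]
[595.7  30.9 151. ]
[602.8  33.5 151. ]
```

```bash
python3 -m pendant '[[[1,-0.5,0,0.6],[1,-0.5,0,0.6],[1,-0.5,0,0.6],[1,-0.5,0,0.6],[1,-0.5,0,0.6],[1,-0.5,0,0.6],[1,-0.5,0,0.6],[1,-0.5,0,0.6]]]'; python3 - <<'E'
from h import *
np.set_printoptions(precision=1,suppress=True)
print(rel([.434,.066,.25]),np.array(sense()['joints']))
E
```

```text
time_s: 1.75
tcp_pos: [0.2097, 0.4118, 0.3023]
ee_rot: [[-0.879, -0.477, -0.0], [-0.477, 0.879, -0.001], [0.001, -0.0, -1.0]]
wrist_force: [-0.2, 0.0, 0.1]
gripper_width: 0.009
gripper_force: 0.0
[ -32.1 -410.9   52.4] [  83.2    2.9  -13.1   -0.   -74.1 -144.7]
```

```bash
python3 -m pendant '[[[-0.08,-1,0,0.224],[-0.08,-1,0,0.224],[-0.08,-1,0,0.224],[-0.08,-1,0,0.224],[-0.08,-1,0,0.224]]]'; python3 - <<'E'
from h import *
np.set_printoptions(precision=1,suppress=True)
print(rel([.434,.066,.25]),np.array(sense()['joints']))
E
```

```text
time_s: 2.25
tcp_pos: [0.265, 0.3285, 0.3025]
ee_rot: [[-0.998, -0.059, -0.0], [-0.059, 0.998, 0.0], [0.0, 0.0, -1.0]]
wrist_force: [-0.3, 0.5, 0.1]
gripper_width: 0.004
gripper_force: 0.0
[-153.3 -272.    52.4] [  73.3   -1.5  -17.5   -0.   -74.  -160. ]
```

```bash
M='python3 -m pendant'; python3 -m pendant '[[[-0.52,-0.95,0,0],[-0.52,-0.95,0,0],[-0.52,-0.95,0,0],[-0.52,-0.95,0,0]]]' && python3 -m pendant '[[[-0.52,-0.95,0,0],[-0.52,-0.95,0,0],[-0.52,-0.95,0,0],[-0.52,-0.95,0,0]]]' && python3 -m pendant '[[[-0.5,-0.82,0.52,0],[-0.5,-0.82,0.52,0],[-0.5,-0.82,0.52,0],[-0.5,-0.82,0.52,0],[-0.5,-0.82,0.52,0],[-0.5,-0.82,0.52,0]]]'; python3 - <<'E'
from h import *
np.set_printoptions(precision=1,suppress=True)
print(rel([.434,.066,.187]),np.array(sense()['joints']))
cv2.imwrite('pics/w1.png',optics.capture('wrist')[:,:,::-1])
E
```

```text
time_s: 2.65
tcp_pos: [0.3226, 0.2361, 0.3025]
ee_rot: [[-0.998, -0.056, -0.0], [-0.056, 0.998, 0.0], [0.0, 0.0, -1.0]]
wrist_force: [-0.7, 0.5, -0.6]
gripper_width: 0.01
gripper_force: 0.0
time_s: 3.05
tcp_pos: [0.3799, 0.1448, 0.3023]
ee_rot: [[-0.998, -0.055, -0.001], [-0.055, 0.998, -0.0], [0.001, -0.0, -1.0]]
wrist_force: [-0.2, -0.1, -0.4]
gripper_width: 0.007
gripper_force: 0.0
time_s: 3.65
tcp_pos: [0.4341, 0.0671, 0.2516]
ee_rot: [[-0.998, -0.059, 0.002], [-0.059, 0.998, 0.001], [-0.002, 0.001, -1.0]]
wrist_force: [0.1, 0.4, -0.3]
gripper_width: 0.005
gripper_force: 0.0
[ 0.3 -1.1 64.5] [  30.1    2.1  -21.2    0.   -66.5 -116.8]
```

View pics/w1.png

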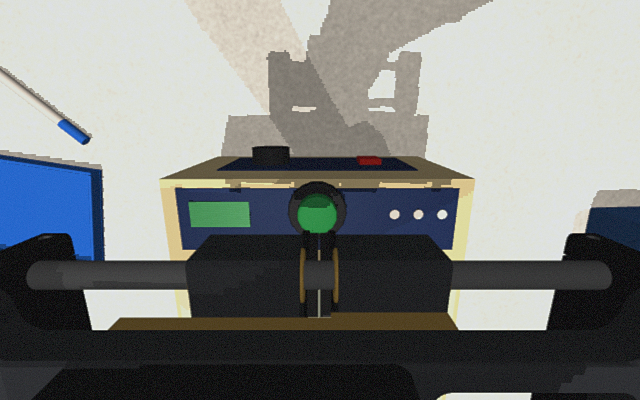

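The wrist view shows the closed fingertips over the button at (317,215), centred sideways. I'll press it now.

```bash
python3 -m pendant '[[[0,-0.01,0.3,0],[0,-0.01,0.5,0],[0,-0.01,0.6,0],[0,-0.01,0.64,0],[0,-0.01,0.67,0],[0,-0.01,0.69,0],[0,-0.01,0.7,0],[0,-0.01,0.7,0]]]'; python3 - <<'E'
from h import *
cv2.imwrite('pics/s2.png',optics.capture('side')[:,:,::-1])
d=cv2.absdiff(cv2.imread('pics/s2.png'),cv2.imread('pics/side0.png'));print(d[120:200,320:420].mean())
E
```

```text
time_s: 4.5
tcp_pos: [0.4343, 0.0647, 0.1815]
ee_rot: [[-0.998, -0.056, 0.001], [-0.056, 0.998, 0.001], [-0.001, 0.001, -1.0]]
wrist_force: [-3.5, 0.8, 5.7]
gripper_width: 0.011
gripper_force: 2.9
29.873166666666666
```

```bash
python3 -m pendant '[[[0,0,-0.2,0],[0,0,-0.2,0],[0.3,0,-0.3,0],[0.6,0,-0.6,0],[0.6,0,-0.6,0],[0.6,0,-0.6,0],[0.6,0,-0.6,0],[0.6,0,-0.6,0]]]' 0.45;  python3 -m pendant '[[[0,0,-0.8,0],[0,0,-0.8,0],[0,0,-0.8,0],[0,0,-0.8,0],[0,0,-0.8,0],[0,0,-0.8,0],[0,0,-0.8,0],[0,0,-0.8,0]]]'; python3 - <<'E'
from h import *
t=optics.capture('top')[:,:,::-1];s=optics.capture('side')[:,:,::-1]
cv2.imwrite('pics/t3.png',t);cv2.imwrite('pics/s3.png',s)
a=cv2.resize(t[40:240,150:350],None,fx=2,fy=2);b=cv2.resize(s[50:250,220:420],None,fx=2,fy=2)
cv2.imwrite('pics/m3.png',cv2.convertScaleAbs(np.hstack([a,b]),alpha=1.5))
E
```

```text
time_s: 5.35
tcp_pos: [0.3744, 0.061, 0.2396]
ee_rot: [[-0.998, -0.055, -0.002], [-0.055, 0.998, -0.001], [0.002, -0.001, -1.0]]
wrist_force: [-0.1, 0.5, 0.8]
gripper_width: 0.535
gripper_force: 0.0
time_s: 6.15
tcp_pos: [0.374, 0.0609, 0.32]
ee_rot: [[-0.998, -0.056, -0.001], [-0.056, 0.998, -0.001], [0.001, -0.001, -1.0]]
wrist_force: [0.1, 0.1, -0.3]
gripper_width: 0.55
gripper_force: 0.0
```

View pics/m3.png

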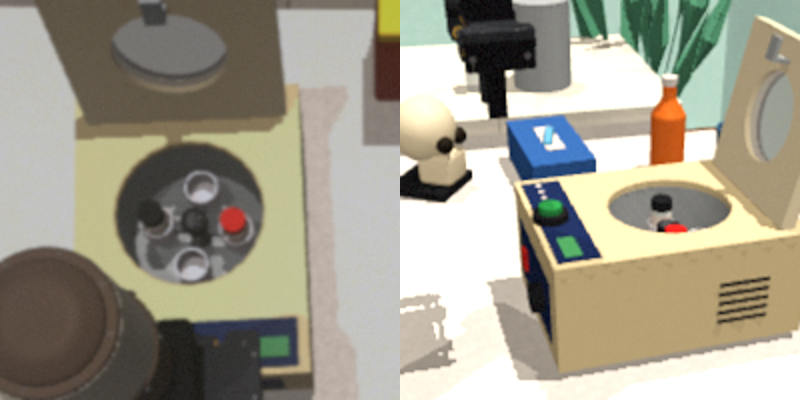

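The lid is fully open. In the top crop the red cap is at (232,220), which is image (266,150), and the black cap is on the left (+y).

```bash
python3 - <<'E'
from h import *
np.set_printoptions(precision=1,suppress=True)
t=cv2.imread('pics/t3.png')
for n,f in(('top','t3'),('side','s3')):
    im=cv2.imread(f'pics/{f}.png')
    hsv=cv2.cvtColor(im,cv2.COLOR_BGR2HSV)
    for lo,hi in(((0,150,60),(6,255,255)),((172,150,60),(180,255,255))):
        for c,s,m in blobs(im,lo,hi,8):
            if 220<c[0]<400 and 120<c[1]<200: print(n,c,s,ray(n,c,.151)*1000)
# buckets: x+ and x- centres, rim z .114
for uv in[(201,187),(192,264)]:print('bucket',ray('top',(150+uv[0]/2,40+uv[1]/2),.114)*1000)
for uv in[(150,215)]:print('black',ray('top',(150+uv[0]/2,40+uv[1]/2),.151)*1000)
# bowl ellipse at deck
print('bowl',ray('top',(150+189/2,40+212/2),.165)*1000)
# tray spares
print(rel([.6,.03,.3]))
im=cv2.imread('pics/top0.png');a=cv2.resize(im[160:245,360:465],None,fx=5,fy=5,interpolation=2);cv2.imwrite('pics/tr.png',cv2.convertScaleAbs(a,alpha=1.6))
E
```

```text
top [266.  149.8] [260 144  13  13 120] [596.3  28.6 151. ]
side [357.1 163.6] [352 162  11   4  39] [596.7  31.3 151. ]
side [281.9 178.9] [281 173   3  12  25] [391.   -5.4 151. ]
bucket [648.1  71.8 114. ]
bucket [552.6  78.8 114. ]
black [600.8 123.2 151. ]
bowl [600.3  76.  165. ]
[-223.9  -43.6   20.3]
```

View pics/tr.png

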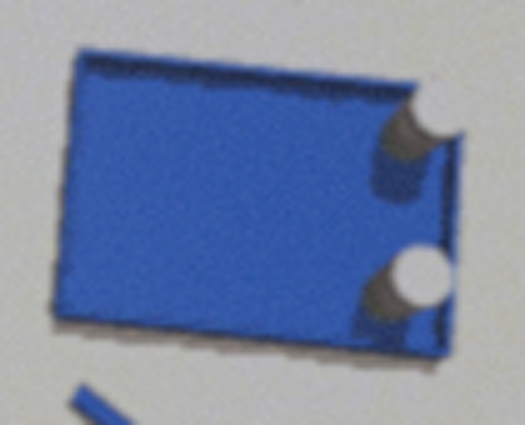

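Both cameras put the red vial near (0.597, 0.029). The tray crop shows white caps at (440,110) and (422,275), and the left (+y) half is free. Next I'll turn so the fingers close along x and move above the vial.

```bash
python3 -m pendant '[[[-0.5,-0.3,0,-0.6],[-0.5,-0.3,0,-0.6],[-0.5,-0.3,0,-0.6],[-0.5,-0.3,0,-0.6],[-0.5,-0.3,0,-0.6],[-0.5,-0.3,0,-0.6],[-0.5,-0.3,0,-0.6],[-0.5,-0.3,0,-0.6]]]'; python3 - <<'E'
from h import *
np.set_printoptions(precision=1,suppress=True)
s=sense();R=np.array(s['ee_rot']);print(rel([.597,.029,.3]),np.array(s['joints']),-87.2-np.degrees(np.arctan2(R[1,0],R[0,0])))
E
```

```text
time_s: 7.05
tcp_pos: [0.4257, 0.0338, 0.3205]
ee_rot: [[-0.329, -0.944, -0.0], [-0.944, 0.329, -0.0], [0.0, 0.0, -1.0]]
wrist_force: [0.1, 0.7, 0.2]
gripper_width: 0.553
gripper_force: 0.0
[ -51.8 -163.3   20.5] [ 26.5  -1.4 -14.9   0.  -76.5 -45.7] 22.00190911461158
```

```bash
python3 -m pendant '[[[-0.26,-0.82,0,-0.192],[-0.26,-0.82,0,-0.192],[-0.26,-0.82,0,-0.192],[-0.26,-0.82,0,-0.192],[-0.26,-0.82,0,-0.192],[-0.26,-0.82,0,-0.192]]]'; python3 - <<'E'
from h import *
np.set_printoptions(precision=1,suppress=True)
s=sense();R=np.array(s['ee_rot']);print(rel([.597,.029,.22]),np.array(s['joints']),-87.2-np.degrees(np.arctan2(R[1,0],R[0,0])))
E
```

```text
time_s: 7.65
tcp_pos: [0.5112, 0.0309, 0.321]
ee_rot: [[0.042, -0.999, 0.001], [-0.999, -0.042, 0.0], [-0.0, -0.001, -1.0]]
wrist_force: [-0.0, -0.0, -0.0]
gripper_width: 0.546
gripper_force: 0.0
[  5.5 -85.6 101. ] [ 21.6   7.6  -5.1  -0.  -77.2 -19.2] 0.40100693554539646
```

```bash
python3 -m pendant '[[[0.05,-0.86,0.2,0],[0.05,-0.86,0.5,0],[0.05,-0.86,0.9,0],[0.05,-0.86,1,0],[0.05,-0.86,1,0],[0.05,-0.86,1,0],[0.05,-0.86,1,0]]]'; python3 - <<'E'
from h import *
np.set_printoptions(precision=1,suppress=True)
print(rel([.597,.029,.120]))
w=optics.capture('wrist')[:,:,::-1];cv2.imwrite('pics/w4.png',w)
c=optics.get_calibration('wrist')
for b in blobs(w.copy(),(0,150,60),(6,255,255),60): print(b[0],b[1],ray('wrist',b[0],.151,c)*1000)
E
```

```text
time_s: 8.35
tcp_pos: [0.5988, 0.0299, 0.2239]
ee_rot: [[0.043, -0.999, 0.006], [-0.999, -0.043, 0.001], [-0.001, -0.006, -1.0]]
wrist_force: [-0.4, 0.0, 0.2]
gripper_width: 0.545
gripper_force: 0.0
[  1.    2.4 103.9]
[77.8  5.8] [   3    0  131   15 1171] [ 767.8 -108.7  151. ]
[321.8 206.3] [305 187  35  39 912] [596.8  24.6 151. ]
```

View pics/w4.png

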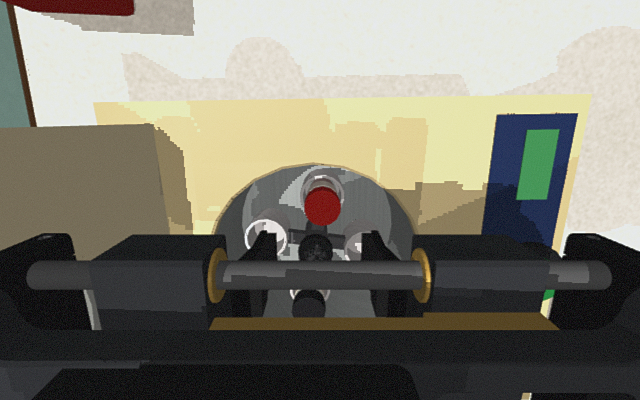

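The red cap is centred at (322,206), giving x = 0.597. I'll descend.

```bash
python3 -m pendant '[[[0.02,0.02,0.2,0],[0.02,0.02,0.4,0],[0.02,0.02,0.55,0],[0.02,0.02,0.7,0],[0.02,0.02,0.8,0],[0.02,0.02,0.8,0]]]' && python3 -m pendant '[[[0,0,0.08,0],[0,0,0.16,0],[0,0,0.23,0],[0,0,0.23,0]]]'
```

```text
time_s: 9.0
tcp_pos: [0.5954, 0.0275, 0.1402]
ee_rot: [[0.043, -0.999, -0.001], [-0.999, -0.043, -0.0], [0.0, 0.001, -1.0]]
wrist_force: [0.3, -0.3, 0.4]
gripper_width: 0.55
gripper_force: 0.0
time_s: 9.4
tcp_pos: [0.5952, 0.0274, 0.1163]
ee_rot: [[0.042, -0.999, -0.002], [-0.999, -0.042, -0.0], [0.0, 0.002, -1.0]]
wrist_force: [-0.4, -0.1, 0.4]
gripper_width: 0.55
gripper_force: 0.0
```

```bash
python3 -m pendant '[[[0,-0.01,-0.04,0],[0,-0.01,-0.04,0]]]' && python3 -m pendant '[[[0,0,0,0],[0,0,0,0],[0,0,0,0],[0,0,0,0],[0,0,0,0],[0,0,0,0],[0,0,0,0],[0,0,0,0]]]' 1
```

```text
time_s: 9.6
tcp_pos: [0.5979, 0.0277, 0.1226]
ee_rot: [[0.043, -0.999, 0.002], [-0.999, -0.043, 0.0], [-0.0, -0.002, -1.0]]
wrist_force: [-0.3, -0.1, 0.4]
gripper_width: 0.552
gripper_force: 0.0
time_s: 10.4
tcp_pos: [0.5969, 0.0275, 0.1216]
ee_rot: [[0.043, -0.999, -0.0], [-0.999, -0.043, -0.0], [0.0, 0.0, -1.0]]
wrist_force: [-0.6, 0.0, 1.8]
gripper_width: 0.328
gripper_force: 30.0
```

Gripped. Now a straight lift.

```bash
python3 -m pendant '[[[0,0,-0.1,0],[0,0,-0.25,0],[0,0,-0.4,0],[0,0,-0.55,0],[0,0,-0.7,0],[0,0,-0.85,0],[0,0,-1,0],[0,0,-1,0]]]' && python3 -m pendant '[[[0,0,-0.2,0],[0,0,-0.4,0],[0,0,-0.6,0],[0,0,-0.8,0],[0,0,-0.8,0]]]'; python3 - <<'E'
from h import *
np.set_printoptions(precision=1,suppress=True)
print(rel([.511,-.285,.2]))
w=optics.capture('wrist')[:,:,::-1];cv2.imwrite('pics/w5.png',w)
E
```

```text
time_s: 11.2
tcp_pos: [0.5983, 0.0277, 0.2244]
ee_rot: [[0.043, -0.999, 0.006], [-0.999, -0.043, 0.001], [-0.001, -0.006, -1.0]]
wrist_force: [0.5, 0.3, -0.1]
gripper_width: 0.333
gripper_force: 30.0
time_s: 11.7
tcp_pos: [0.5981, 0.0276, 0.304]
ee_rot: [[0.043, -0.999, 0.005], [-0.999, -0.043, 0.001], [-0.001, -0.005, -1.0]]
wrist_force: [-0.7, 0.1, -0.3]
gripper_width: 0.327
gripper_force: 30.0
[308.7 101.  103.3]
```

View pics/w5.png

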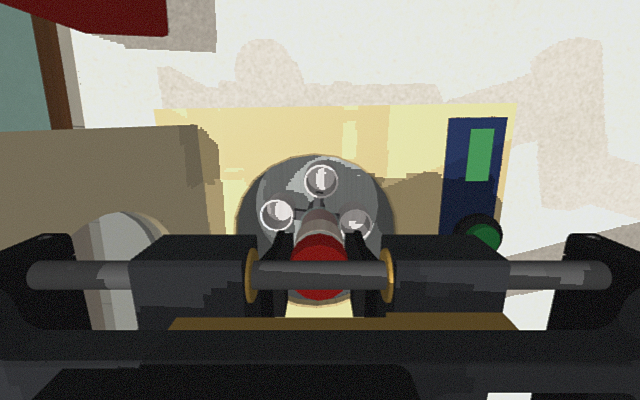

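The vial is held upright and the bucket at (320,181) is empty. I'll carry it to the tray.

```bash
python3 -m pendant '[[[0.3,0.1,0,0],[0.6,0.2,0,0],[0.9,0.3,0,0],[1,0.33,0,0],[1,0.33,0,0]]]' >/dev/null && python3 -m pendant '[[[0.3,0.1,0,0],[0.6,0.2,0,0],[0.9,0.3,0,0],[1,0.33,0,0],[1,0.33,0,0]]]' >/dev/null && python3 -m pendant '[[[0.3,0.1,0.2,0],[0.6,0.2,0.4,0],[0.9,0.3,0.7,0],[1,0.33,1,0],[1,0.33,1,0],[1,0.33,1,0]]]'; python3 - <<'E'
from h import *
np.set_printoptions(precision=1,suppress=True)
print(rel([.511,-.285,.0446]))
cv2.imwrite('pics/t6.png',np.vstack([optics.capture('side')[200:,180:580,::-1],optics.capture('wrist')[::2,::2,::-1].copy()[:, :].repeat(1,0) if 0 else cv2.resize(optics.capture('top')[130:260,300:500,::-1],(400,260))]))
E
```

```text
time_s: 13.35
tcp_pos: [0.5117, -0.2755, 0.2017]
ee_rot: [[0.044, -0.999, -0.001], [-0.999, -0.044, -0.0], [0.0, 0.001, -1.0]]
wrist_force: [-0.3, 0.1, -0.2]
gripper_width: 0.328
gripper_force: 30.0
[  9.4   1.1 157.1]
```

View pics/t6.png

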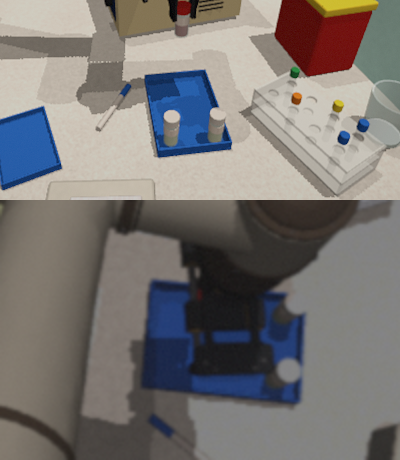

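The side crop shows the vial hanging upright at (183,20), and the top crop shows the gripper over the tray's free half, clear of the white caps. I'll lower it.

```bash
python3 -m pendant '[[[0.09,0,0.25,0],[0.09,0,0.5,0],[0.09,0,0.75,0],[0.09,0,1,0],[0.09,0,1,0]]]' >/dev/null && python3 -m pendant '[[[0,0,0.15,0],[0,0,0.3,0],[0,0,0.4,0],[0,0,0.48,0],[0,0,0.5,0],[0,0,0.52,0],[0,0,0.52,0]]]'
```

```text
time_s: 14.65
tcp_pos: [0.5116, -0.2855, 0.05]
ee_rot: [[0.043, -0.999, 0.001], [-0.999, -0.043, -0.0], [0.0, -0.001, -1.0]]
wrist_force: [0.6, -0.3, -0.6]
gripper_width: 0.328
gripper_force: 30.0
```

```bash
python3 -m pendant '[[[0,0,0.02,0],[0,0,0.03,0],[0,0,0.04,0],[0,0,0.04,0],[0,0,0.05,0],[0,0,0.05,0]]]'
```

```text
time_s: 15.25
tcp_pos: [0.5113, -0.2855, 0.0447]
ee_rot: [[0.043, -0.999, 0.0], [-0.999, -0.043, -0.0], [0.0, -0.0, -1.0]]
wrist_force: [-0.4, -0.6, -0.9]
gripper_width: 0.328
gripper_force: 30.0
```

```bash
python3 -m pendant '[[[0,0,0.01,0],[0,0,0.01,0],[0,0,0.02,0],[0,0,0.02,0]]]'
```

```text
time_s: 15.65
tcp_pos: [0.5116, -0.2858, 0.0445]
ee_rot: [[0.044, -0.999, 0.001], [-0.999, -0.044, -0.001], [0.001, -0.001, -1.0]]
wrist_force: [-3.3, 1.6, 10.3]
gripper_width: 0.329
gripper_force: 30.0
```

Contact: a 10 N upward force. I'll release and retreat straight up.

```bash
python3 -m pendant '[[[0,0,-0.01,0],[0,0,-0.01,0]]]'; python3 -m pendant '[[[0,0,0,0],[0,0,0,0],[0,0,0,0],[0,0,0,0],[0,0,0,0],[0,0,0,0]]]' 0.4 >/dev/null; python3 -m pendant '[[[0,0,-0.1,0],[0,0,-0.25,0],[0,0,-0.45,0],[0,0,-0.7,0],[0,0,-1,0],[0,0,-1,0]]]' >/dev/null; python3 -m pendant '[[[0,0,-0.3,0],[0,0,-0.6,0],[0,0,-0.6,0],[-0.5,0.5,-0.6,0],[-1,1,-0.6,0],[-1,1,-0.6,0],[-1,1,-0.6,0],[-1,1,-0.6,0]]]'; python3 - <<'E'
from h import *
cv2.imwrite('pics/f.png',np.vstack([optics.capture('side')[100:,180:580,::-1],cv2.resize(optics.capture('top')[80:260,200:480,::-1],(400,257))]))
E
```

```text
time_s: 15.85
tcp_pos: [0.5114, -0.2856, 0.0445]
ee_rot: [[0.043, -0.999, 0.001], [-0.999, -0.043, -0.001], [0.001, -0.001, -1.0]]
wrist_force: [-1.5, -0.2, 6.0]
gripper_width: 0.331
gripper_force: 30.0
time_s: 17.85
tcp_pos: [0.4067, -0.1894, 0.204]
ee_rot: [[0.044, -0.999, 0.001], [-0.999, -0.044, -0.0], [0.0, -0.001, -1.0]]
wrist_force: [0.7, -0.9, 0.2]
gripper_width: 0.599
gripper_force: 0.0
```

View pics/f.png

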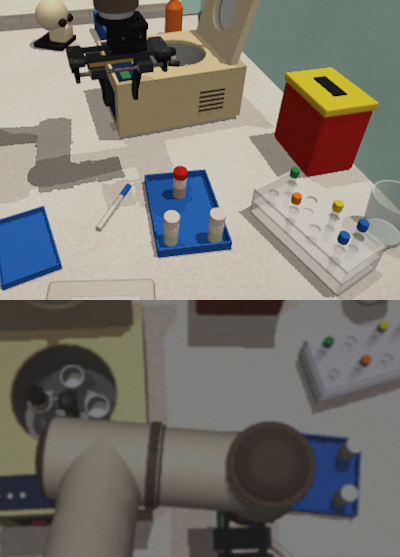

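The red vial stands upright in the tray at (180,182). The white-capped vials have not moved, the lid is open and the black vial is still in the rotor.

```bash
python3 -c "
from station import r
print(r.finish_job())"
```

```text
the job is handed in; nothing more can be done
None
```

The job is handed in with no verdict returned: the button was pressed, the lid opened by itself untouched, the red-capped vial was set down upright in the blue tray, and the final pictures show the other vials where they were.

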